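# Move the freshly lacquered board to the drying rack with the lifter

### The job

The green circuit board has just been lacquered and must not be touched with the gripper. Take the orange-handled lifter, slide its blade under the green board, lift the board off its black stand, lower it onto the yellow drying rack, centred and square across both rails, then draw the lifter straight back out and leave it standing on the bench, clear of the board. Leave the blue board where it is.

Things in the scene. Friction and masses are not known exactly. Their poses are not given: they have to be found in the camera images.
- lifter: Steel spatula with orange handle, 130 g, standing on its blade and a wire foot. Origin: at bench level below the grip point; +x toward the blade tip. Blade: level, z 0 to 3 mm, 50 wide, x 45 to 130; its root, x < 61, is to 10 mm high. Handle: level bar 20 wide, z 34 to 56, x -60 to 25, middle at z 45: grip it across y from above at x 0. Foot: wire at x -54, 49 wide, down to z 0.
- green_board: Green circuit board, white connector, three round silver-topped capacitors; 70 (x) x 110 (y) x 3 mm, parts to 14 high, about 70 g. Origin: centre of underside. Lies loose on a black stand of the drying rack's form and size, underside 30 mm over the bench, square to its rails within 3 degrees. The blade fits under it between the rails, 7 to 30 mm over the bench, slid in along +x from the -x side, which faces the robot.
- blue_board: Blue circuit board of the same size with two flat black chips, lying in the same way on an equal black stand. Origin: centre of its underside. To be left alone.
- drying_rack: Yellow rack, fixed, empty: two rails along its x, 74 mm long, 12 wide, middles at y -41 and 41 mm, tops 30 mm over the bench. The 70 mm wide gap between them is open at both ends; in it, up to 6 mm over the bench, lies the base plate (80 in x, 100 in y). Origin: centre of the base at bench level; -x side faces the robot. The two black stands are alike.
There are look-alikes about, which are no part of the job. What is shaped like the lifter but purple is not meant.

How it is judged:
On the way, in this order (a step that is already met when the one before it is completed fails the run):
1. the green board is carried on the lifter, well above the rails (height (world z) of green_board above 0.055 m and contact force between green_board and lifter above 0.2 N), for 0.2 s.
2. the green board is lowered over the drying rack while still on the lifter (height (world z) of green_board below 0.045 m and horizontal distance between green_board and drying_rack below 0.03 m and contact force between green_board and lifter above 0.1 N), for 0.02 s.
At the end, for the whole second after the job is handed in: Green board level and at rest on both yellow rails, within 18 mm of the rack's centre along them, 15 mm across, square within 12 degrees; lifter drawn out, not touching it, upright and at rest on the bench, its origin 155 mm or more from the board's (x of green_board in the frame of drying_rack between -0.018 and 0.018 m and y of green_board in the frame of drying_rack between -0.015 and 0.015 m and height (world z) of green_board between 0.026 and 0.034 m and angle between green_board's own z axis and vertical below 0.07 rad and angle between the x axis of green_board and the x axis of drying_rack, either way round below 0.21 rad and contact force between green_board and drying_rack above 0.2 N and linear speed of each of green_board, lifter below 0.02 m/s and contact force between green_board and lifter below 0.02 N and horizontal distance between lifter and green_board above 0.155 m and height (world z) of lifter below 0.008 m and angle between lifter's own z axis and vertical below 0.12 rad).
It fails at once if the gripper or arm touches the green board (contact force between any of the fingers, the arm and green_board above 0.3 N).
It fails at once if the blue board is moved by more than 15 mm (distance of blue_board from where it was at the start of the episode above 0.015 m).
It also fails if it takes over 48 s, if anything falls off the work surface, if the arm or the gripper's body presses on something with over 40 N, if the wrist force passes 120 N, or if a joint passes its speed limit or range.

### The arm

A 6-joint arm with a two-finger parallel gripper is mounted at the origin on a cart in front of the work surface, level with it; the furniture and walls round the work are solid. World frame = base frame: x ahead of the robot, y to its left, z up, the work surface at z = 0. Lengths are in m, angles in rad, forces in N, time in s.
With the tool pointing down it reaches from about 0.3 to 0.875 m from the base axis. Payload 6.4 kg.
Tool frame: the origin (TCP) lies on the centre line of the jaws, within the pads' length; the fingertips stand 11 mm ahead of it and the grasp point (between the pads) lies 8 mm behind it (bot.tips_ahead is the distance from the TCP to the fingertips, in m); z points along the fingers, y is the line along which they close (so a half turn about z gives the same grasp; the last joint's range is limited). The gripper opens to 85 mm and grips with 20 to 120 N. Pads are 22 mm wide; open, the fingers measure 114 mm over their backs; the gripper's body (76 mm by 85 mm) begins 54 mm behind the grasp point. The pads swing forward as they close: fully open they stand 13 mm farther back than shut.
Start: joints at [-1.477, 0.181, 1.607, -0, 1.354, -0.206], TCP at [0.17, -0.549, 0.242] pointing down, gripper open.
Joint ranges: [-2.99, 2.99], [-0.89, 2.07], [0.3, 2.58], [-1.14, 4.28], [0, 2.63], [-3.12, 3.12]. Speed limits (rad/s): [2.57, 2.57, 3.01, 3.14, 3.14, 3.14].

### API

Orientations are given as a unit quaternion [w, x, y, z].
In Python, from station import bot, vision gives the robot as it stands. Calls block until the motion is done:
- bot.move_ptp(position, orientation): joint-space move of the TCP to a pose.
- bot.move_linear(position, feed=0.15, attitude=None, guard=None): straight line of the TCP; attitude=None keeps the orientation; feed is the mean speed in m/s. With guard (N) it stops when the force on the tool has changed by that much, and returns True; else False.
- bot.goto_joints(angles): joint-space move.
- bot.set_gripper(opening, newtons=None): finger opening in m; newtons is the grip in N (None keeps the last); returns when the fingers have stopped.
- bot.hold(seconds).
- bot.ik(position, orientation): joint angles nearest the present ones, or None.
- vision.get_image(name): name is "scene" or "top"; returns the picture (384x512x3 uint8, red, green, blue); there is no depth.
- vision.camera_params(name): a dict with "mtx" (3x3 intrinsics, pixels), "cam_to_world" (4x4, takes a point from camera to world coordinates). Camera axes: x right, y down, z forward; pixel columns grow to the right and rows downward; lengths in m; the calibration is good to about 2 mm. A picture is of the moment at which its call begins. camera_params takes no time and is no camera call.
A pose or a line that the arm cannot do raises bot.IKError and nothing moves.
- bot.job_done(): hands the job in; it is judged then, once.
Trained networks look in the newest picture that a camera, given by its name, has taken for a name from the list of things; names that differ only in an ending like _2 or _b are one class to them, and where a whole thing is asked for, a point or a joint stands for the part that bears it (a point fixed in the world has none). Each returns a list of dicts, best first, with "p" (0 to 1); they miss things now and then, are a little off and sometimes report something else, mostly with a low value. They report only what shows in the picture. A call takes as long as a camera call. They do not tell look-alikes from the thing itself.
- vision.boxes_of(camera, target): "extent" ([left, top, right, bottom] in pixels, round what is visible of it).
- vision.landmark_of(camera, target): "pixel" ([row, column] in pixels: a listed point, or the origin of a listed thing).
Readings, each from a call of its own:
- bot.read_time_s(): time.
- bot.read_joints(): joint angles.
- bot.read_joint_vel(): joint speeds.
- bot.read_tau(): joint torques, N m.
- bot.read_ee_pos(): TCP position.
- bot.read_tcp_rot(): TCP orientation.
- bot.read_contact_force(): force on the tool from outside, world axes, zero at the start.
- bot.read_moment(): the same for the moment, N m.
- bot.read_grip_width(): finger opening in m.
- bot.read_finger_force(): force on a finger pad.
Only numpy, scipy, OpenCV 4.12 (cv2) and the standard library are available. Lean on these libraries where they do the work, as an engineer would, in place of code of your own. Each camera call takes 0.05 s, during which the arm holds its last target. There are 200 camera calls.

## Working session

There is one attempt and no reset: what is moved stays moved. The work goes in short steps, each a Python script; the robot and the scene stay as the last script left them, time stands still between calls to the robot, and variables do not carry over. Pictures are saved under pics/ and viewed, at most 10 in all, crops included, and the job is handed in when it is done.

```bash
mkdir -p pics; ls; python3 - <<'E'
from station import bot, vision
import cv2, numpy as np
for c in ["scene","top"]:
    im=vision.get_image(c); cv2.imwrite(f"pics/{c}0.png",cv2.resize(im[:,:,::-1],(800,600),interpolation=cv2.INTER_CUBIC))
    np.save(f"pics/{c}0.npy",im)
    P=vision.camera_params(c); print(c,np.round(P["mtx"],1).tolist(),np.round(P["cam_to_world"],3).tolist())
    for t in ["lifter","green_board","blue_board","drying_rack"]:
        print(t,[(round(d["p"],2),np.round(d["pixel"],1).tolist()) for d in vision.landmark_of(c,t)][:4],[(round(d["p"],2),np.round(d["extent"]).tolist()) for d in vision.boxes_of(c,t)][:4])
print(bot.read_time_s(), bot.read_tcp_rot())
E
```

```text
pics
scene [[351.7, 0.0, 260.2], [0.0, 351.7, 191.7], [0.0, 0.0, 1.0]] [[-0.787, -0.284, 0.548, 0.083], [-0.617, 0.338, -0.711, 0.669], [0.017, -0.897, -0.442, 0.418], [0.0, 0.0, 0.0, 1.0]]
lifter [(0.75, [245.4, 260.6])] [(0.94, [208.0, 210.0, 285.0, 285.0]), (0.89, [251.0, 197.0, 333.0, 231.0])]
green_board [(0.75, [166.3, 272.2])] []
blue_board [(0.69, [214.3, 170.6])] [(0.57, [144.0, 202.0, 200.0, 227.0])]
drying_rack [(0.69, [196.2, 231.1])] [(0.65, [213.0, 178.0, 255.0, 205.0])]
top [[463.9, 0.0, 249.0], [0.0, 463.9, 190.8], [0.0, 0.0, 1.0]] [[0.019, -0.991, 0.133, 0.428], [-1.0, -0.022, -0.02, 0.071], [0.022, -0.133, -0.991, 0.917], [0.0, 0.0, 0.0, 1.0]]
lifter [(0.75, [251.7, 251.0]), (0.63, [248.8, 176.7])] [(0.67, [108.0, 233.0, 203.0, 260.0]), (0.66, [224.0, 186.0, 268.0, 282.0])]
green_board [(0.59, [136.5, 346.0])] [(0.77, [317.0, 117.0, 373.0, 152.0]), (0.58, [225.0, 123.0, 271.0, 164.0])]
blue_board [(0.97, [135.4, 146.6])] [(0.62, [117.0, 115.0, 178.0, 158.0])]
drying_rack [(0.73, [143.7, 248.1])] [(0.95, [223.0, 124.0, 272.0, 166.0])]
0.9 [ 7.94316503e-06  9.88784491e-01  1.49349353e-01 -2.59546052e-05]
```

View pics/scene0.png

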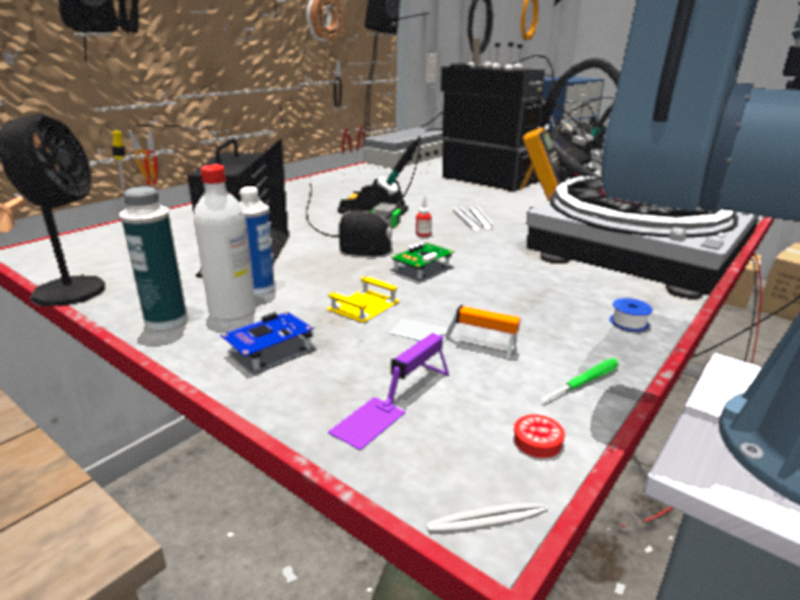

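View pics/top0.png

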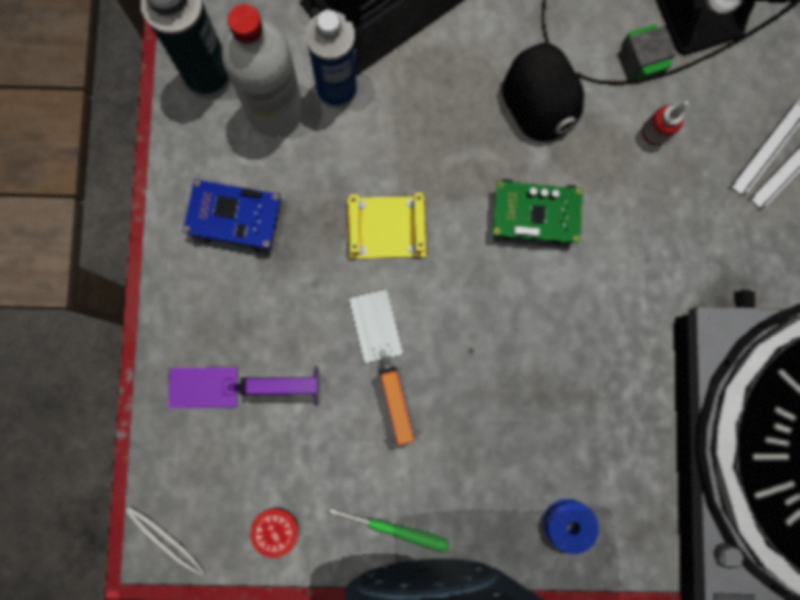

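Two lifter-shaped things show up: an orange-handled one (top, 800 px view: handle at (397,408), blade at (376,326)) and a purple one (handle at (282,386), blade at (203,387)). The orange handle fits the description. The green board is at (538,212), the yellow rack at (387,227) and the blue board at (233,215). Next I fit poses from colour silhouettes in both views, with height left free.

```bash
cat > h.py <<'E'
from station import bot, vision
import cv2, numpy as np
from scipy.optimize import minimize
from scipy.spatial.transform import Rotation as R
S=4
def project(c,X):
    P=vision.camera_params(c); T=np.linalg.inv(P["cam_to_world"]); Y=X@T[:3,:3].T+T[:3,3]
    uv=Y@np.array(P["mtx"]).T; return uv[:,:2]/uv[:,2:]
def box(x0,x1,y0,y1,z0,z1): return np.array([[x,y,z] for x in (x0,x1) for y in (y0,y1) for z in (z0,z1)],float)/1000
MODEL={"lifter":box(-60,25,-10,10,34,56),"green":box(-35,35,-55,55,0,3),
 "rack":np.vstack([box(-40,40,-50,50,0,6),box(-37,37,-47,47,24,30)]),"blade":box(61,130,-25,25,0,3)}
HUE={"lifter":(6,16),"green":(45,80),"rack":(26,34)}
def mask(im,k,roi):
    h=cv2.cvtColor(im,cv2.COLOR_RGB2HSV); a,b=HUE[k]
    m=cv2.inRange(h,(a,120,60),(b,255,255)); r=np.zeros_like(m); l,t,rr,bb=roi; r[t:bb,l:rr]=m[t:bb,l:rr]
    n,lab,st,_=cv2.connectedComponentsWithStats(cv2.morphologyEx(r,cv2.MORPH_CLOSE,np.ones((3,3))))
    return hull((np.argwhere(lab==1+st[1:,4].argmax())[:,::-1]).astype(np.float32),1)
def hull(p,_=0):
    o=np.zeros((384*S,512*S),np.uint8)
    if _: p=np.vstack([p+d for d in ((-.5,-.5),(.5,-.5),(-.5,.5),(.5,.5))])
    q=cv2.convexHull(np.round((p+.5)*S).astype(np.int32)); cv2.fillConvexPoly(o,q,1); return o
def pts(k,p): return MODEL[k]@R.from_euler("z",p[2]).as_matrix().T+[p[0],p[1],p[3] if len(p)>3 else 0]
def fit(k,masks,p0,steps):
    def cost(p):
        e=0
        for c,m in masks.items():
            o=hull(project(c,pts(k,p)).astype(np.float32)); e+=1-(o&m).sum()/max((o|m).sum(),1)
        return e
    p0=np.array(p0,float); s=np.vstack([p0]+[p0+np.eye(len(p0))[i]*steps[i] for i in range(len(p0))])
    r=minimize(cost,p0,method="Nelder-Mead",options=dict(initial_simplex=s,xatol=2e-4,fatol=1e-4,maxiter=250)); return r.x,r.fun
def ground(c,rc,z):
    P=vision.camera_params(c); M=np.array(P["cam_to_world"]); d=M[:3,:3]@np.linalg.solve(P["mtx"],[rc[1],rc[0],1]); return M[:3,3]+d*(z-M[2,3])/d[2]
E
cat > f.py <<'E'
from h import *
I={c:np.load(f"pics/{c}0.npy") for c in ("scene","top")}
roi={"lifter":{"top":(225,220,285,295),"scene":(280,180,345,240)},"green":{"top":(300,105,385,170),"scene":(240,145,300,185)},"rack":{"top":(210,110,285,175),"scene":(200,170,265,210)}}
g={"lifter":((251,252),.045,.2),"green":((136,344),.03,0),"rack":((145,247),.02,0)}
vis=I["top"].copy()
for k in roi:
    m={c:mask(I[c],k,roi[k][c]) for c in I}; rc,z,yaw=g[k]; w=ground("top",rc,z)
    if k=="lifter": w[0]+=.02
    st=(.01,.01,.1,.01)
    p,f=fit(k,m,[w[0],w[1],yaw,.03 if k=="green" else 0],st); p2,f2=fit(k,{"top":m["top"]},[w[0],w[1],yaw,.03] [:3]+([.03] if k=="green" else []),st[:3+(k=="green")]) if k!="green" else (p,f)
    print(k,p.round(4),round(f,3),"top only",p2.round(4),round(f2,3))
    np.save(f"{k}.npy",p)
    for kk in [k]+(["blade"] if k=="lifter" else []):
        q=cv2.convexHull(project("top",pts(kk,p)).astype(np.float32)); cv2.polylines(vis,[np.round(q*16).astype(np.int32)],True,(255,0,255),1,cv2.LINE_AA,4)
crop=cv2.resize(np.hstack([vis[105:300,210:390],I["top"][105:300,210:390]])[:,:,::-1],(800,434),interpolation=cv2.INTER_CUBIC)
cv2.imwrite("pics/crop1.png",crop)
E
python3 f.py
```

```text
lifter [4.332e-01 4.690e-02 2.311e-01 4.000e-04] 0.252 top only [0.4312 0.0479 0.2737] 0.105
green [ 0.6622 -0.1302 -0.0413  0.0279] 0.115 top only [ 0.6622 -0.1302 -0.0413  0.0279] 0.115
rack [ 0.6448  0.0592  0.0487 -0.0009] 0.461 top only [0.6447 0.0589 0.0456] 0.022
```

View pics/crop1.png

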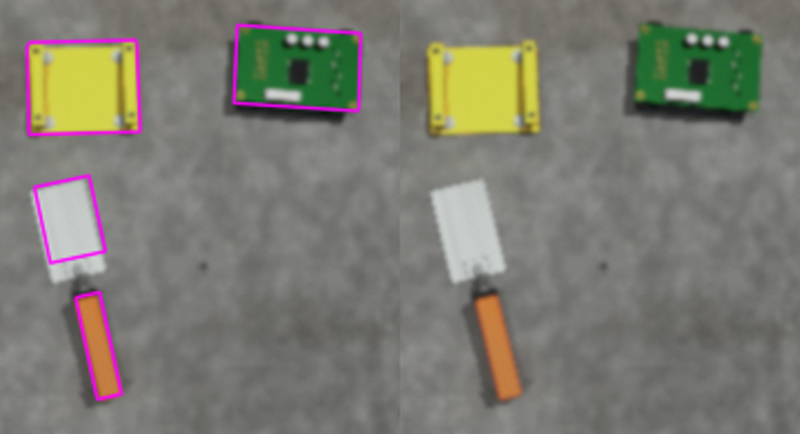

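The crop confirms the orange lifter, the green board and the yellow rack, and the fitted heights agree with the text (handle offset 0, underside 28 mm, rack 0). Next: grip the lifter.

```bash
cat >> h.py <<'E'
def q(yaw): return [0,float(np.cos(yaw/2)),float(np.sin(yaw/2)),0]
G=0.037  # TCP height over lifter underside
def tcp(x,y,z): return [float(x),float(y),float(z)+G]
def snap(name,tops=("scene","top")):
    I={}
    for c in tops: I[c]=vision.get_image(c); np.save(f"pics/{c}{name}.npy",I[c])
    return I
E
python3 - <<'E'
from h import *
x,y,yaw=.4328,.0471,.238
bot.set_gripper(.06)
bot.move_ptp(tcp(x,y,.09),q(yaw)); 
bot.move_linear(tcp(x,y,0),.12,guard=8)
print(bot.read_ee_pos(),bot.read_contact_force())
bot.set_gripper(0,90); print(bot.read_grip_width(),bot.read_finger_force())
bot.move_linear(tcp(x,y,.10),.12); print(bot.read_contact_force())
g=np.load("green.npy"); d=np.array([np.cos(g[2]),np.sin(g[2])])
o=g[:2]-.20*d
bot.move_ptp(tcp(*o,.10),q(g[2])); bot.move_linear(tcp(*o,.014),.12)
I=snap("1"); print(bot.read_time_s(),bot.read_joints(),bot.read_ee_pos())
vis=I["top"].copy()
for k,p in (("lifter",[*o,g[2],.014]),("blade",[*o,g[2],.014]),("green",g)):
    cv2.polylines(vis,[np.round(cv2.convexHull(project("top",pts(k,p)).astype(np.float32))*16).astype(np.int32)],True,(255,0,255),1,cv2.LINE_AA,4)
a=cv2.resize(vis[100:290,290:400],None,fx=3.1,fy=3.1,interpolation=cv2.INTER_CUBIC); b=cv2.resize(I["scene"][140:270,200:310],None,fx=4,fy=4,interpolation=cv2.INTER_CUBIC)
o=np.zeros((590,790,3),np.uint8);o[:589,:341]=a[:589,:341];o[:520,345:785]=b
cv2.imwrite("pics/v2.png",o[:,:,::-1])
E
```

```text
[0.43336273 0.04694345 0.03749241] [-0.58868124  0.17091989  0.5962677 ]
0.018395268581232117 87.37295866012573
[-0.99837238  0.27830037 -1.79083282]
7.6583 [-5.06402082e-01  2.42681558e-01  1.97661923e+00  2.58471465e-05
  9.20300130e-01  1.10536734e+00] [ 0.46318947 -0.122192    0.05196209]
```

View pics/v2.png

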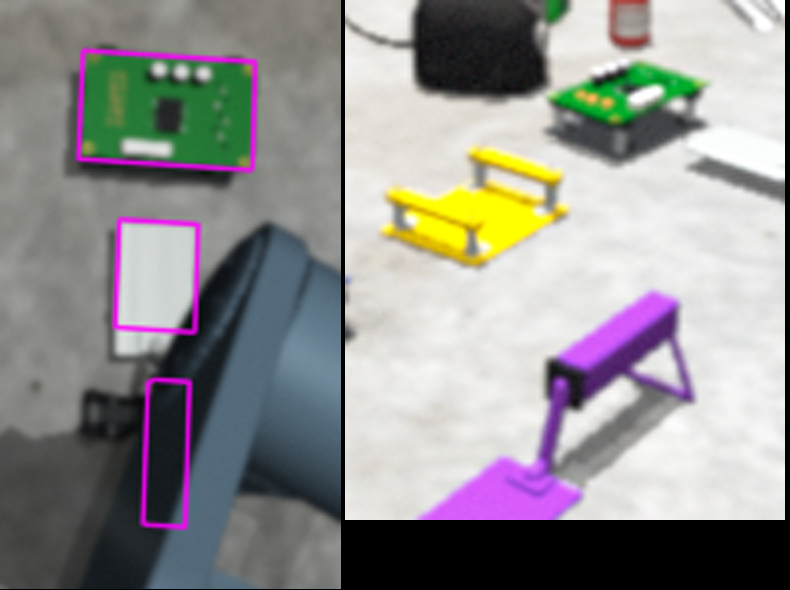

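The top view shows the blade (rows 218–355, cols 112–199 of the crop) within about 1.5 mm of its prediction, and the board matches its outline. The lifter sits lined up in front of the stand, so I slide in and lift.

```bash
python3 - <<'E'
from h import *
g=np.load("green.npy"); c,s=np.cos(g[2]),np.sin(g[2]); d=np.array([c,s]); n=np.array([-s,c])
g2=g[:2]-.0015*n
o=g2-.102*d
hit=bot.move_linear(tcp(*o,.014),.08,guard=5); print("hit",hit,bot.read_ee_pos(),bot.read_contact_force())
if not hit:
    bot.hold(.1);f0=bot.read_contact_force()
    bot.move_linear(tcp(*o,.036),.04); bot.hold(.2); print(bot.read_contact_force()-f0, bot.read_ee_pos())
    I=snap("2"); print(bot.read_time_s())
    a=cv2.resize(I["top"][90:250,290:400],None,fx=3.1,fy=3.1,interpolation=cv2.INTER_CUBIC); b=cv2.resize(I["scene"][130:230,220:330],None,fx=4,fy=4,interpolation=cv2.INTER_CUBIC)
    v=np.zeros((500,790,3),np.uint8);v[:a.shape[0],:a.shape[1]]=a;v[:400,345:785]=b
    cv2.imwrite("pics/v3.png",v[:,:,::-1])
E
```

```text
hit False [ 0.55973546 -0.12738182  0.0508586 ] [-1.01866885  0.92966307 -1.48447937]
[ 0.03877628 -0.27848927 -1.90735739] [ 0.5599637  -0.12736315  0.07262515]
10.1333
```

View pics/v3.png

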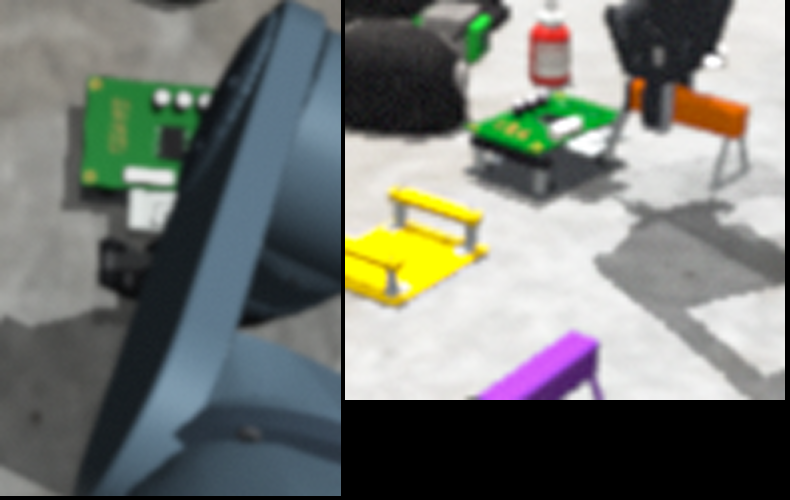

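The blade is well under the board, with about 20 mm of root still showing. I keep lifting slowly and check the force.

```bash
python3 - <<'E'
from h import *
p=np.array(bot.read_ee_pos()); print(bot.read_contact_force(),bot.read_moment())
bot.move_linear([p[0],p[1],.075+G],.05); bot.hold(.4); print(bot.read_contact_force(),bot.read_moment(),bot.read_ee_pos())
I=snap("3"); print(bot.read_time_s())
m={"scene":mask(I["scene"],"green",(240,120,300,190))}
g=np.load("green.npy")
a=cv2.resize(I["top"][80:240,290:400],None,fx=3.1,fy=3.1,interpolation=cv2.INTER_CUBIC); b=cv2.resize(I["scene"][110:210,220:330],None,fx=4,fy=4,interpolation=cv2.INTER_CUBIC)
v=np.zeros((500,790,3),np.uint8);v[:a.shape[0],:a.shape[1]]=a;v[:400,345:785]=b
cv2.imwrite("pics/v4.png",v[:,:,::-1])
E
```

```text
[-0.39280321 -0.21267092 -1.86629514] [0.02474099 0.07665045 0.03120625]
[-0.46158922 -0.37608125 -2.48339289] [-0.02603567  0.06478102  0.01804788] [ 0.55996106 -0.12735087  0.11181715]
11.5667
```

View pics/v4.png

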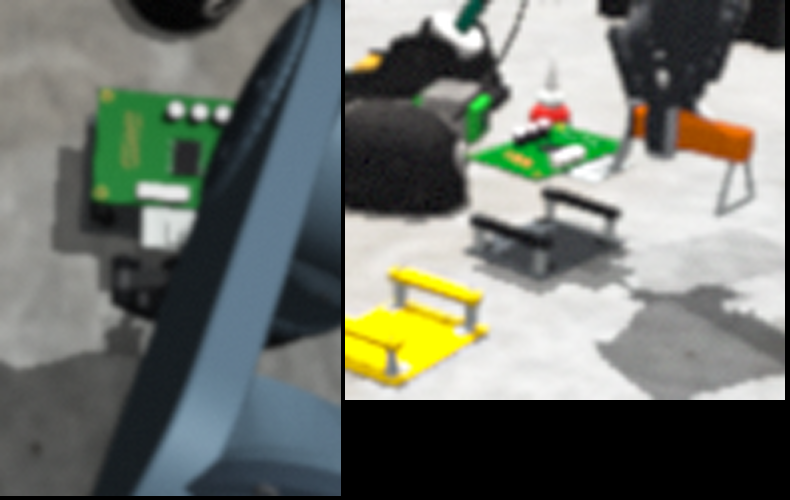

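The scene view shows the board carried free of the black stand, level on the blade. Next: carry it over the rack and look again.

```bash
python3 - <<'E'
from h import *
g=np.load("green.npy"); p=np.array(bot.read_ee_pos()); Rz=lambda a:np.array([[np.cos(a),-np.sin(a)],[np.sin(a),np.cos(a)]])
off=Rz(-g[2])@(g[:2]-p[:2]); print("off",off); np.save("off.npy",off)
ry=.042; rk=np.array([.6447,.059]); o=rk-Rz(ry)@off
bot.move_linear([*map(float,o),.075+G],.10,attitude=q(ry)); bot.move_linear([*map(float,o),.045+G],.06); bot.hold(.3)
I=snap("4"); e=np.array(bot.read_ee_pos()); print(bot.read_time_s(),e,o)
m={"scene":mask(I["scene"],"green",(190,120,265,210))}
zb=e[2]-G+.003
vis={c:I[c].copy() for c in I}
for c in I:
  for k,pp in (("green",[*(e[:2]+Rz(ry)@off),ry,zb]),("rack",[*rk,ry,0])):
    cv2.polylines(vis[c],[np.round(cv2.convexHull(project(c,pts(k,pp)).astype(np.float32))*16).astype(np.int32)],True,(255,0,255),1,cv2.LINE_AA,4)
a=cv2.resize(vis["top"][90:240,200:310],None,fx=3.5,fy=3.5,interpolation=cv2.INTER_CUBIC); b=cv2.resize(vis["scene"][120:220,185:285],None,fx=4,fy=4,interpolation=cv2.INTER_CUBIC)
v=np.zeros((525,790,3),np.uint8);v[:525,:385]=a;v[:400,390:790]=b
cv2.imwrite("pics/v5.png",v[:,:,::-1])
E
```

```text
off [0.10218258 0.00140925]
14.5833 [0.54281855 0.05331003 0.08223841] [0.5426667  0.05330158]
```

View pics/v5.png

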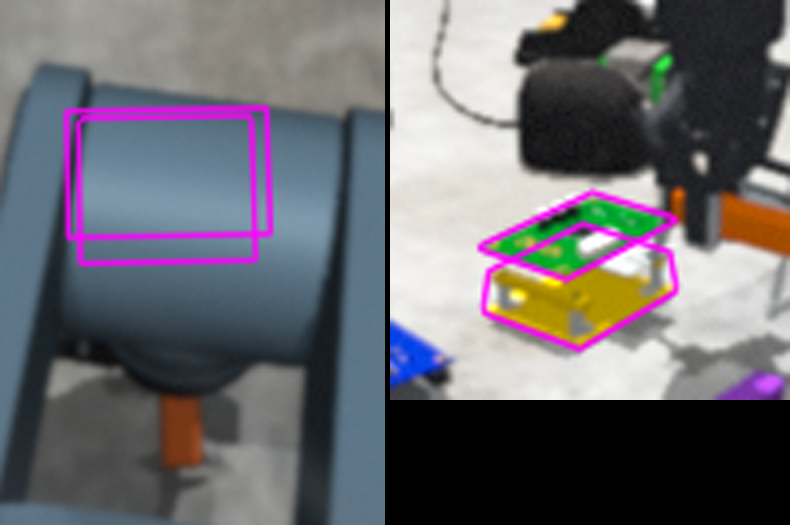

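In the scene view the board sits on its predicted outline directly over the rack, and the rack outline matches too. I lower it, draw back, set the lifter down and release.

```bash
python3 - <<'E'
from h import *
ry=.042; d=np.array([np.cos(ry),np.sin(ry)]); o=np.array([.5427,.0533])
L=lambda a,z:[float(a[0]),float(a[1]),z+G]
bot.move_linear(L(o,.032),.05); bot.hold(.1); bot.move_linear(L(o,.016),.03); bot.hold(.3)
bot.hold(.1); print(bot.read_contact_force(),bot.read_ee_pos())
r=o-.088*d
print("hit",bot.move_linear(L(r,.016),.07,guard=6))
bot.move_linear(L(r,.004),.08); print("down",bot.move_linear(L(r,-.001),.015,guard=3),bot.read_ee_pos())
bot.set_gripper(.045); bot.hold(.2)
e=bot.read_ee_pos(); bot.move_linear([e[0],e[1],.13],.12); bot.goto_joints([-1.477,.181,1.607,0,1.354,-.206]); 
I=snap("5"); print(bot.read_time_s())
m={"top":mask(I["top"],"green",(205,100,290,180)),"scene":mask(I["scene"],"green",(190,150,270,215))}
print(fit("green",m,[.6447,.059,.04,.03],(.01,.01,.1,.01)))
m={"top":mask(I["top"],"lifter",(215,200,290,310))}; print(fit("lifter",m,[.455,.05,.04],(.01,.01,.1)))
a=cv2.resize(I["top"][90:290,200:310],None,fx=2.9,fy=2.9,interpolation=cv2.INTER_CUBIC); b=cv2.resize(I["scene"][140:240,185:305],None,fx=3.9,fy=3.9,interpolation=cv2.INTER_CUBIC)
v=np.zeros((590,795,3),np.uint8);v[:a.shape[0],:a.shape[1]]=a;v[:390,325:793]=b
cv2.imwrite("pics/v6.png",v[:,:,::-1])
E
```

```text
[ 0.84270027 -0.59833288 -1.65054898] [0.54276366 0.05329413 0.05311682]
hit False
down True [0.45524302 0.04960976 0.03767414]
22.1833
(array([0.64535823, 0.05877024, 0.02984196, 0.02928382]), np.float64(0.10164546006642328))
(array([0.45476915, 0.04958571, 0.05897647]), np.float64(0.08489549666020257))
```

View pics/v6.png

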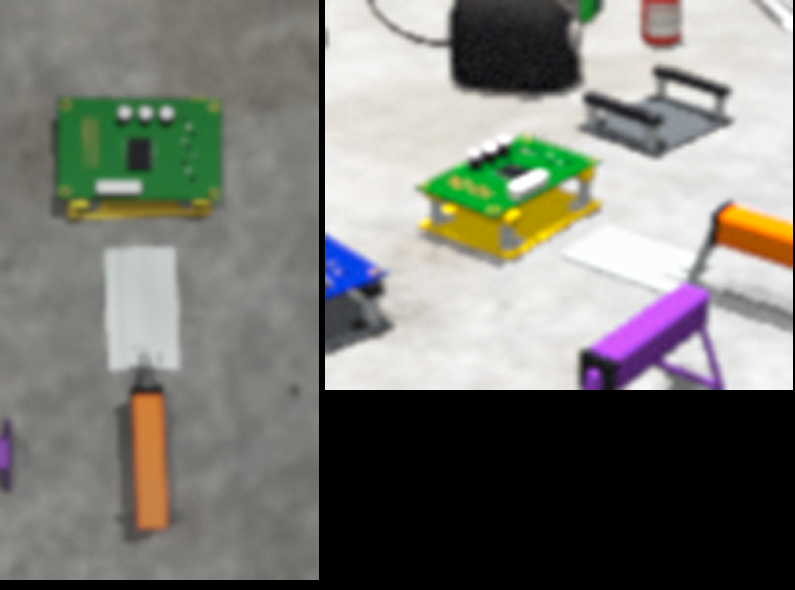

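The board lies on both yellow rails, within about 1 mm of the rack centre in the fit. The lifter stands free, about 190 mm from it.

```bash
python3 -c "
from station import bot
print(bot.job_done())"
```

```text
the job is handed in; nothing more can be done
None
```

I moved the green board onto the yellow rack with the orange lifter and handed the job in, about 22 s into the 48 s limit; the hand-in returned no verdict. In my last look the board was about 1 mm from the rack's centre and square within about 1°, and the lifter stood clear about 190 mm away. The blue board was not approached.

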